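Flatten a card pack in the rocker press

ROBOT

A 6-joint arm with a two-finger parallel gripper is mounted at the origin on the work surface; the furniture and walls round the work are solid. World frame = base frame: x ahead of the robot, y to its left, z up, the work surface at z = 0. Lengths are in m, angles in rad, forces in N, time in s.
With the tool pointing down it reaches from about 0.225 to 0.725 m from the base axis. Payload 3.1 kg.
Tool frame: the origin (TCP) lies midway between the tips of the shut fingers; the grasp point (between the pads) lies 19 mm behind it; z points along the fingers, y is the line along which they close (so a half turn about z gives the same grasp; the last joint's range is limited). The gripper opens to 85 mm and grips with 20 to 120 N. Pads are 22 mm wide; open, the fingers measure 114 mm over their backs; the gripper's body (76 mm by 85 mm) begins 54 mm behind the grasp point. The pads swing forward as they close: fully open they stand 13 mm farther back than shut.
Start: joints at [1.007, 0.048, 0.099, 1.622, 0, 1.443], TCP at [0.222, 0.476, 0.231] pointing down, gripper open.
Joint ranges: [-2.91, 2.91], [-0.99, 1.94], [-1.21, 1.42], [-2.12, 2.29], [-1.49, 1.47], [-3.14, 3.14]. Speed limits (rad/s): [2.79, 2.79, 3.14, 3.14, 3.14, 3.14].

INTERFACE

Orientations are given as a unit quaternion [w, x, y, z].
In Python, from cell import arm, cams, workorder gives the robot as it stands.
- The arm moves only by the tool jog_arm, never from a script. Its arguments are lists of equal length, an entry for each row: "slide": the shift along the tool's x, y, z in mm, a list of three; "angular": the turn, a rotation vector about the tool's x, y, z in degrees, a list of three; "fingers": the opening, from -1 (shut) to 1 (fully open), so that 0 is half open. A call has 1 to 20 rows; each row is the pose to reach, as a shift and turn from the pose commanded when the call began, along the tool's axes at that moment; what a row does not reach only later rows make up. A row lasts 1/12 s, in which the tool goes at most 41.7 mm and 7.16 degrees, less where a joint would pass 70% of its speed; a pose out of reach is approached as far as the arm can. A call with a gripper value outside its range is refused whole. The fingers move at their own pace and stop on an object; the grip force is fixed at half the most. Time passes only in rows, so rows that repeat a pose let the fingers close. It gives the time, the measured TCP pose, the force, the opening and the grip force at its end, in the units of the state.
- arm.read_state(): the state, without advancing time (a new reading comes with each control period).
- cams.grab_frame(name): name is "scene" or "top"; returns the picture (384x512x3 uint8, red, green, blue); there is no depth.
- cams.get_calibration(name): a dict with "mtx" (3x3 intrinsics, pixels), "R" (3x3) and "t" (3): a world point X has camera coordinates R X + t. Camera axes: x right, y down, z forward; pixel columns grow to the right and rows downward; lengths in m; the calibration is good to about 2 mm. A picture is of the moment at which its call begins. get_calibration takes no time and is no camera call.
- workorder.job_done(): hands the job in; it is judged then, once.
The state is a dict: "time_s": time; "q": joint angles; "dq": joint speeds; "joint_torque": joint torques, N m; "tcp_pos": TCP position; "orientation": TCP orientation; "force": force on the tool from outside, world axes, zero at the start; "wrist_torque": the same for the moment, N m; "finger_gap": finger opening in m; "grasp_force": force on a finger pad.
Only numpy, scipy, OpenCV 4.12 (cv2) and the standard library are available. Lean on these libraries where they do the work, as an engineer would, in place of code of your own. Each camera call takes 0.05 s, during which the arm holds its last target. There are 200 camera calls.

TASK

Take the smaller of the two banded card packs, lay it lengthwise on the tray of the small rocker press, fully home against the fence at the tray's far end, and let go of it. Then press the paddle at the near end so that the tray tips up and squeezes the pack against the head above it; keep it squeezed with about 12 N for two full seconds (never over 25 N), then let the tray come back down with the pack still home on it. Leave the larger pack where it lies.

Things in the scene. Friction and masses are not known exactly. Their poses are not given: they have to be found in the camera images.
- pack: the smaller banded pack of white insert cards, loose on the table left of the bag sealer: 58 mm wide (x), 92 mm long (y), 21 mm thick, about 0.16 kg; its firm core, which fingers, tray and fence meet, is 53 x 88 x 19 mm. Origin at the centre of its underside, z up. Grasp it across its 58 mm width
- big_pack: the larger banded pack of cards, 65 x 100 x 25 mm, beside the smaller one; the two may lie in either place. Origin at the centre of its underside. Not to be moved
- press: rocker press, fixed: grey base plate 250 mm long (x), 12 mm thick, on feet, between bag sealer and cloth stacks. Origin under the hinge, 13 mm above the table; x from paddle to tray, y left, z up. A lever hinged across y at z 45 mm carries paddle (-x) and tray (+x). A column right of the tray holds the head over it. Nothing on it is above the tray before the head (x -75 to 83 mm). Hold the pack by its near half
- column (a point): foot of the head's column, on the base plate (x = 98, y = -60 mm of the press). Column 24 x 16 mm, 110 mm high; its arm reaches over the tray (x 83 to 113 mm, top at most 139 mm above the table), below it a rubber bar along y (36 mm long, over x = 98, y = 0) on a 6 N/mm cushion, 5 mm travel. Head height differs each time, not given: bar is 6 to 21 mm above the core of a loaded pack; feel for it
- home (a point): point on the tray's top where the centre of the pack's underside lies when fully home (pack's y along this x, either way round): 44 mm before the fence, 81 mm from the hinge; x to the fence, y left, z up, tilting with the lever. Tray: aluminium, 98 x 64 mm (from 51 mm before this point), top 68 mm above the table at rest, no side walls; fence 13 mm high across the far end; pack goes in from the paddle side, under the head
- paddle (a point): the centre of the top of the paddle, a ribbed rubber pad 36 mm (x) by 48 mm (y), 95 mm from the hinge on the side away from the tray; 68 mm above the table at rest, may be pushed down by up to 30 mm. A return spring and the pack's weight ask for about 4 to 6 N to move it; what is pushed beyond that acts on the pack nearly one to one (the bar is 98 mm from the hinge)
- rocker (a joint): angle of the lever, rad: 0 at rest with the tray level and down, grows as the paddle is pressed and the tray tips up, at most 0.32; the bar is met at about 0.06 to 0.23

How it is judged:
On the way, in this order (a step that is already met when the one before it is completed fails the run):
1. the smaller pack lies fully home on the level tray and has been let go (x of pack in the frame of home between -0.006 and 0.005 m and y of pack in the frame of home between -0.01 and 0.01 m and z of pack in the frame of home between -0.004 and 0.006 m and angle between the y axis of pack and the x axis of home, either way round below 0.12 rad and contact force between the fingers and pack below 0.3 N and value of joint rocker below 0.025 rad), for 0.3 s.
2. by the paddle, the tray is tipped up and the pack is squeezed between it and the head with 9 to 18 N for a second and a half (value of joint rocker above 0.05 rad and contact force between rocker and pack between 9 and 18 N and contact force between the fingers and pack below 0.3 N), for 1.5 s.
At the end, for the whole second after the job is handed in: the tray is back down (lever below 0.025 rad) and the smaller pack lies at rest on it, still home: within 6 mm of the home point along the tray, 10 mm across it, flat on it, and within 0.12 rad of square (all of step 1 and linear speed of pack below 0.02 m/s); the robot touches nothing.
It fails at once if the pack is pushed against the tray, its fence or the head with more than 25 N (contact force between rocker and pack above 25 N).
It fails at once if the larger pack is moved by more than 20 mm (distance of big_pack from where it was at the start of the episode above 0.02 m).
It also fails if it takes over 72 s, if anything falls off the work surface, if the arm or the gripper's body presses on something with over 40 N, if the wrist force passes 120 N, or if a joint passes its speed limit or range.

## Working session

There is one attempt and no reset: what is moved stays moved. The work goes in short steps, Python scripts to look and compute and a tool call to move; the robot and the scene stay as the last step left them, time stands still between calls to the robot, and variables do not carry over. Pictures are saved under pics/ and viewed, at most 10 in all, crops included, and the job is handed in when it is done.

Besides the shell and the picture viewer there is one more tool, called by a JSON object that holds its "op" and its "data". jog_arm: Moves the arm, as the interface text tells. Its arguments: {"type":"object","properties":{"slide":{"type":"array"},"angular":{"type":"array"},"fingers":{"type":"array"}},"required":["slide","angular","fingers"]}

```bash
mkdir -p pics
python3 - <<'E'
from cell import arm,cams
import cv2,numpy as np
for n in("scene","top"):
    f=cams.grab_frame(n); cv2.imwrite(f"pics/{n}0.png",f[:,:,::-1])
    c=cams.get_calibration(n); print(n,c["mtx"].round(1).tolist(),(-c["R"].T@c["t"]).round(3),c["R"].round(2).tolist())
s=arm.read_state();print({k:np.round(v,3).tolist() for k,v in s.items()})
E
```

```text
scene [[476.9, 0.0, 254.6], [0.0, 476.9, 201.0], [0.0, 0.0, 1.0]] [1.035 0.52  0.985] [[-0.61, 0.8, -0.01], [0.64, 0.48, -0.59], [-0.47, -0.36, -0.81]]
top [[373.5, 0.0, 260.1], [0.0, 373.5, 189.4], [0.0, 0.0, 1.0]] [0.37  0.117 0.924] [[0.03, -1.0, 0.01], [-0.99, -0.03, -0.17], [0.17, -0.0, -0.99]]
{'time_s': 0.1, 'q': [1.007, 0.049, 0.098, 1.622, 0.0, 1.443], 'dq': [0.0, -0.002, 0.004, -0.0, 0.0, -0.0], 'joint_torque': [0.003, -33.985, 32.094, 0.016, -0.0, -0.0], 'tcp_pos': [0.221, 0.475, 0.23], 'orientation': [-0.0, 0.216, 0.976, -0.001], 'force': [1.184, 0.134, 0.219], 'wrist_torque': [0.022, 0.004, 0.028], 'grasp_force': 0.0, 'finger_gap': 0.085}
```

View pics/scene0.png

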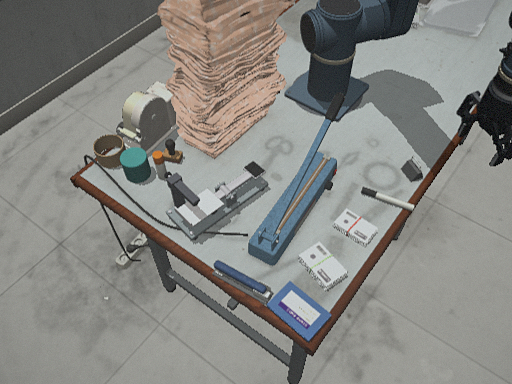

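View pics/top0.png

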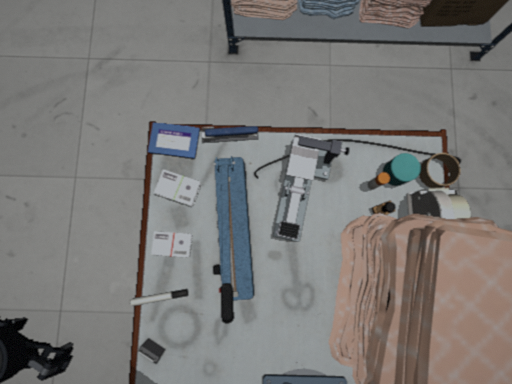

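The scene picture shows the press around (215,200) with its paddle at (255,170), and the two packs at (322,265) and (355,227). The top picture shows the packs at (177,187) and (171,244), the press paddle at (289,230) and the tray at (303,160). Next I'll measure from masks and enlarged crops.

```bash
cat > h.py <<'E'
import numpy as np,cv2
from cell import arm,cams
def ray(n,u,v,z):
    c=cams.get_calibration(n);R,t=c["R"],np.array(c["t"]).ravel();C=-R.T@t
    d=R.T@np.linalg.inv(c["mtx"])@[u,v,1.];return C+d*(z-C[2])/d[2]
def proj(n,X):
    c=cams.get_calibration(n);p=c["mtx"]@(c["R"]@np.array(X)+np.array(c["t"]).ravel());return p[:2]/p[2]
E
python3 - <<'E'
from h import *
t=cv2.imread("pics/top0.png");s=cv2.imread("pics/scene0.png")
hsv=cv2.cvtColor(t,cv2.COLOR_BGR2HSV)
for (x0,x1,y0,y1) in((147,206,164,212),(147,206,222,266)):
    g=(t[y0:y1,x0:x1].min(2)>205).astype(np.uint8)
    g=cv2.morphologyEx(g,cv2.MORPH_CLOSE,np.ones((7,7)))
    c=max(cv2.findContours(g,0,2)[0],key=cv2.contourArea)
    r=cv2.minAreaRect(c);b=cv2.boxPoints(r)+[x0,y0]
    P=np.array([ray("top",*p,.022)[:2] for p in b]);e=np.linalg.norm(P-np.roll(P,-1,0),axis=1)
    print("pack c",P.mean(0).round(4),"edges",e.round(4),"dir",np.degrees(np.arctan2(*(P[1]-P[0])[::-1])).round(1),np.degrees(np.arctan2(*(P[2]-P[1])[::-1])).round(1),b.round(0).tolist())
a=cv2.resize(t[130:270,140:215],None,fx=4,fy=4,interpolation=2)
b=cv2.resize(t[130:250,265:355],None,fx=5,fy=5,interpolation=2)[:560]
o=np.zeros((600,770,3),np.uint8);o[:a.shape[0],:300]=a;o[:b.shape[0],310:760]=b
cv2.imwrite("pics/c1.png",o)
cv2.imwrite("pics/c2.png",cv2.resize(s[150:250,150:283],None,fx=6,fy=6,interpolation=2))
E
```

```text
Traceback (most recent call last):
ValueError: max() iterable argument is empty
```

Run:
```python
from h import *
t=cv2.imread("pics/top0.png");s=cv2.imread("pics/scene0.png")
m=t.min(2);tab=np.median(m[270:300,150:200]);print("table",tab,"pack",m[235:240,158:163].mean())
thr=(tab+m[235:240,158:163].mean())/2
for (x0,x1,y0,y1) in((150,206,164,212),(148,206,222,266)):
    g=(m[y0:y1,x0:x1]>thr).astype(np.uint8)
    g=cv2.morphologyEx(g,cv2.MORPH_OPEN,np.ones((2,2)));g=cv2.morphologyEx(g,cv2.MORPH_CLOSE,np.ones((5,5)))
    c=max(cv2.findContours(g,0,2)[0],key=cv2.contourArea)
    r=cv2.minAreaRect(c);b=cv2.boxPoints(r)+[x0,y0]
    P=np.array([ray("top",*p,.022)[:2] for p in b]);e=np.linalg.norm(P-np.roll(P,-1,0),axis=1)
    print("pack c",P.mean(0).round(4),"edges",e.round(4),"dir",np.degrees(np.arctan2(*(P[1]-P[0])[::-1])).round(1),np.degrees(np.arctan2(*(P[2]-P[1])[::-1])).round(1),b.round(0).tolist())
a=cv2.resize(t[130:270,140:215],None,fx=4,fy=4,interpolation=2)
b=cv2.resize(t[130:242,265:355],None,fx=5,fy=5,interpolation=2)
o=np.zeros((600,770,3),np.uint8);o[:a.shape[0],:300]=a;o[:b.shape[0],310:760]=b
cv2.imwrite("pics/c1.png",o)
cv2.imwrite("pics/c2.png",cv2.resize(s[150:250,150:283],None,fx=6,fy=6,interpolation=2))
```

```text
table 137.0 pack 132.44
pack c [0.524  0.3164] edges [0.1358 0.1169 0.1329 0.1169] dir -88.4 -177.1 [[150.0, 164.0], [205.0, 164.0], [205.0, 211.0], [150.0, 211.0]]
pack c [0.3884 0.3103] edges [0.1371 0.1017 0.1345 0.1016] dir -88.5 -177.1 [[148.0, 222.0], [205.0, 222.0], [205.0, 265.0], [148.0, 265.0]]
```

View pics/c1.png

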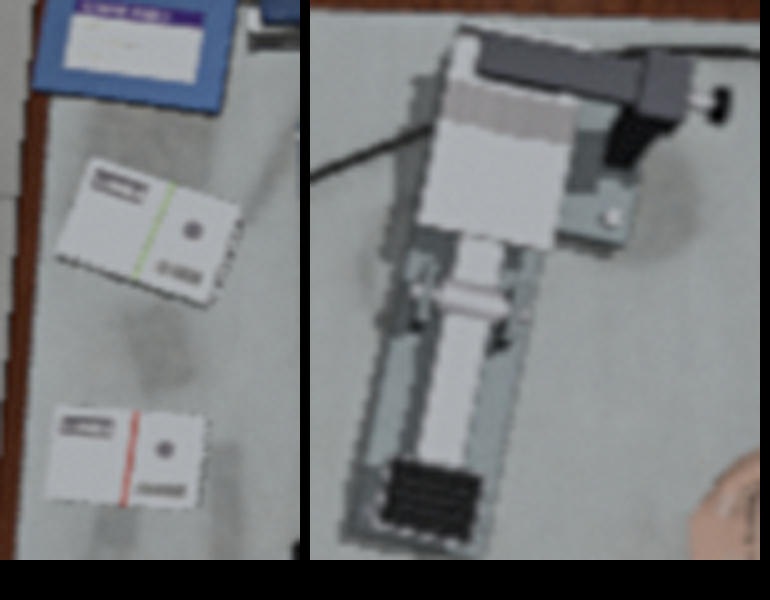

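View pics/c2.png

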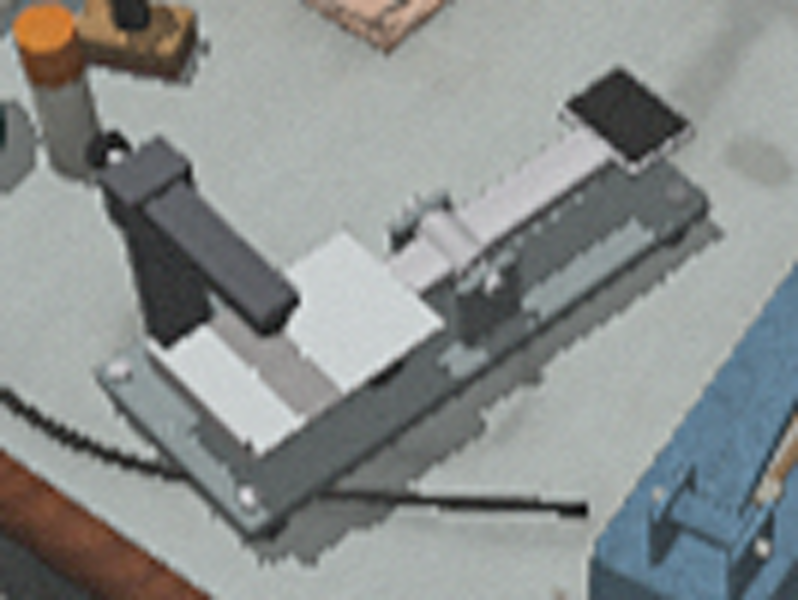

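The left crop shows two packs. The upper one (green band) is about 39.5 x 26 px and the lower one (red band) about 38 x 23 px, so the red one should be the smaller. The right crop shows the black paddle centred at about (430,500). The tray's near edge runs (418,225)-(552,250), and the arm of the head is across its far end. The second crop shows the black paddle at (628,117) and the tray's near corners at (345,232) and (440,322).

```bash
cat > m.py <<'E'
from h import *
t=cv2.imread("pics/top0.png");s=cv2.imread("pics/scene0.png")
T=lambda x,y,ox:(ox+0+x/1.,y)
def L(x,y): return (140+x/4-.4,130+y/4-.4)
def Rr(x,y): return (265+(x-310)/5-.4,130+y/5-.4)
def S(x,y): return (150+x/6-.4,150+y/6-.4)
for n,q,z in(("green",[(92,157),(242,207),(210,305),(57,258)],.025),("red",[(55,405),(208,415),(203,507),(48,500)],.021)):
    P=np.array([ray("top",*L(*p),z)[:2] for p in q]);d=P[1]-P[0]+P[2]-P[3]
    print(n,P.mean(0).round(4),np.linalg.norm(P-np.roll(P,-1,0),axis=1).round(4),"long dir",np.degrees(np.arctan2(d[1],d[0])).round(1))
def paddle(n,img,x0,x1,y0,y1):
    g=(img[y0:y1,x0:x1].max(2)<60).astype(np.uint8)
    c=max(cv2.findContours(g,0,2)[0],key=cv2.contourArea);r=cv2.minAreaRect(c)
    M=cv2.moments(c);p=(M["m10"]/M["m00"]+x0,M["m01"]/M["m00"]+y0);b=cv2.boxPoints(r)+[x0,y0]
    P=np.array([ray(n,*k,.068)[:2] for k in b])
    print(n,"paddle",p,ray(n,*p,.068).round(4),np.linalg.norm(P-np.roll(P,-1,0),axis=1).round(4));return ray(n,*p,.068)[:2]
pa=paddle("top",t,272,306,215,242);pb=paddle("scene",s,235,270,155,182)
a=[ray("top",*Rr(*p),.068)[:2] for p in((418,225),(552,250))]
b=[ray("scene",*S(*p),.068)[:2] for p in((440,322),(345,232))]
far=[ray("scene",*S(*p),.081)[:2] for p in((255,452),(150,343))]
for n,e in(("top near L,R",a),("scene near L,R",b),("scene fence L,R",far)):
    d=e[0]-e[1];m=(e[0]+e[1])/2
    print(n,np.round(e,4).tolist(),"mid",m.round(4),"w",np.linalg.norm(d).round(4),"axis from edge",np.degrees(np.arctan2(d[1],d[0])).round(1)-90)
    for pp in(pa,pb):
        v=m-pp;print("   from paddle",np.linalg.norm(v).round(4),np.degrees(np.arctan2(v[1],v[0])).round(1))
E
python3 m.py
```

```text
green [0.523  0.3166] [0.098  0.0629 0.098  0.0655] long dir -106.3
red [0.3871 0.3218] [0.0921 0.0544 0.0921 0.0562] long dir -91.7
top paddle (288.7620297462817, 229.45581802274717) [0.4252 0.0466 0.068 ] [0.0279 0.0408 0.0279 0.0406]
scene paddle (254.05208333333334, 168.78515625) [0.425 0.045 0.068] [0.0312 0.0459 0.0305 0.0452]
top near L,R [[0.553, 0.0542], [0.5428, -0.0086]] mid [0.5479 0.0228] w 0.0636 axis from edge -9.299999999999997
   from paddle 0.125 -11.0
   from paddle 0.1249 -10.3
scene near L,R [[0.5545, 0.0507], [0.5429, -0.0089]] mid [0.5487 0.0209] w 0.0607 axis from edge -11.099999999999994
   from paddle 0.1261 -11.7
   from paddle 0.1261 -11.0
scene fence L,R [[0.6504, 0.0401], [0.637, -0.0264]] mid [0.6437 0.0069] w 0.0679 axis from edge -11.400000000000006
   from paddle 0.2221 -10.3
   from paddle 0.222 -9.9
```

The measurements agree with the given sizes: red pack 92 x 56 mm (the smaller) and paddle to tray edge 125 mm. Next is a move helper and a check on the height of the sealer's handle.

```bash
cat >> h.py <<'E'
from scipy.spatial.transform import Rotation as Ro
A=np.radians(-10.5);PX=np.array([np.cos(A),np.sin(A)]);PY=np.array([-PX[1],PX[0]])
PAD=np.array([.4251,.0458]);HOME=PAD+.176*PX
def press(x,y=0): return HOME+PX*(x-.081)+PY*y   # press-frame xy -> world
def go(xy,z,psi):
    s=arm.read_state();w,x,y,zq=s["orientation"];R=Ro.from_quat([x,y,zq,w])
    p=np.radians(psi);ty=np.array([np.cos(p),np.sin(p),0]);tz=np.array([0,0,-1.]);G=Ro.from_matrix(np.c_[np.cross(ty,tz),ty,tz])
    d=R.inv().apply(np.r_[xy,z]-s["tcp_pos"])*1000;a=np.degrees((R.inv()*G).as_rotvec())
    print("slide",d.round(1),"ang",a.round(1),"rows",round(max(np.linalg.norm(d)/41.7,np.linalg.norm(a)/7.16),1),"tcp",np.round(s["tcp_pos"],4),"F",np.round(s["force"],1),"gap",s["finger_gap"],"t",s["time_s"])
E
python3 - <<'E'
from h import *
Ps=[]
for n in("top","scene"):
    c=cams.get_calibration(n);Ps.append(c["mtx"]@np.c_[c["R"],np.array(c["t"]).ravel()])
X=cv2.triangulatePoints(Ps[0],Ps[1],np.array([227.,319]),np.array([338.,99]));print("handle",(X[:3]/X[3]).ravel())
print("home",HOME)
go((.388,.348),.10,-1.7)
E
```

```text
handle [0.25700687 0.1636804  0.24086875]
home [0.59815286 0.01372655]
slide [-204.9  -44.9  130.2] ang [-0.1  0.1 66.7] rows 9.3 tcp [0.2213 0.4754 0.2302] F [1.2 0.1 0.2] gap 0.08534350789684006 t 0.1
```

{"op": "jog_arm", "data": {"slide": [[-205, -45, 130], [-205, -45, 130], [-205, -45, 130], [-205, -45, 130], [-205, -45, 130], [-205, -45, 130], [-205, -45, 130], [-205, -45, 130], [-205, -45, 130], [-205, -45, 130], [-205, -45, 130], [-205, -45, 130]], "angular": [[0, 0, 66.7], [0, 0, 66.7], [0, 0, 66.7], [0, 0, 66.7], [0, 0, 66.7], [0, 0, 66.7], [0, 0, 66.7], [0, 0, 66.7], [0, 0, 66.7], [0, 0, 66.7], [0, 0, 66.7], [0, 0, 66.7]], "fingers": [1, 1, 1, 1, 1, 1, 1, 1, 1, 1, 1, 1]}}

```text
time_s: 1.1
tcp_pos: [0.3881, 0.3483, 0.1008]
orientation: [-0.0, 0.717, 0.697, -0.001]
force: [-0.7, 0.4, -0.1]
finger_gap: 0.0856
grasp_force: 0.0
```

```bash
python3 -c "
from h import *
go((.388,.348),.003,-1.7)"
```

```text
slide [-0.3 -0.  97.8] ang [-0.1  0.   0.1] rows 2.3 tcp [0.3881 0.3483 0.1008] F [-0.7  0.4 -0.1] gap 0.08564113230040425 t 1.1
```

{"op": "jog_arm", "data": {"slide": [[0, 0, 35], [0, 0, 65], [0, 0, 85], [0, 0, 94], [0, 0, 98], [0, 0, 98], [0, 0, 98], [0, 0, 98], [0, 0, 98], [0, 0, 98], [0, 0, 98], [0, 0, 98], [0, 0, 98]], "angular": [[0, 0, 0], [0, 0, 0], [0, 0, 0], [0, 0, 0], [0, 0, 0], [0, 0, 0], [0, 0, 0], [0, 0, 0], [0, 0, 0], [0, 0, 0], [0, 0, 0], [0, 0, 0], [0, 0, 0]], "fingers": [1, 1, 1, 1, 1, 1, -1, -1, -1, -1, -1, -1, -1]}}

```text
time_s: 2.18
tcp_pos: [0.3902, 0.3499, 0.0058]
orientation: [0.0, 0.717, 0.697, 0.002]
force: [-0.4, 0.2, 6.8]
finger_gap: 0.0513
grasp_force: 62.9
```

```bash
python3 -c "
from h import *
s=arm.read_state();print(s['finger_gap'],s['grasp_force'],s['force'],s['tcp_pos'])"
```

```text
0.05130176736663545 62.91787147521973 [-0.38163347  0.23982781  6.82948205] [0.39021517 0.34990677 0.00582904]
```

The fingertips rest on the table (6.8 N upward), so I'll regrip about 5 mm higher.

{"op": "jog_arm", "data": {"slide": [[0, 0, 0], [0, 0, 0], [0, 0, 0], [0, 0, -3], [0, 0, -6], [0, 0, -6], [0, 0, -6], [0, 0, -6], [0, 0, -6], [0, 0, -6], [0, 0, -6], [0, 0, -6], [0, 0, -6]], "angular": [[0, 0, 0], [0, 0, 0], [0, 0, 0], [0, 0, 0], [0, 0, 0], [0, 0, 0], [0, 0, 0], [0, 0, 0], [0, 0, 0], [0, 0, 0], [0, 0, 0], [0, 0, 0], [0, 0, 0]], "fingers": [0.7, 0.7, 0.7, 0.7, 0.7, 0.7, -1, -1, -1, -1, -1, -1, -1]}}

```text
time_s: 3.27
tcp_pos: [0.389, 0.349, 0.01]
orientation: [0.0, 0.717, 0.697, 0.001]
force: [1.6, 0.5, 5.4]
finger_gap: 0.0507
grasp_force: 62.9
```

```bash
python3 -c "
from h import *
go((.39,.35),.25,-1.7)"
```

```text
slide [   1.2    1.2 -240. ] ang [ 0.1 -0.1  0. ] rows 5.8 tcp [0.389 0.349 0.01 ] F [1.6 0.5 5.4] gap 0.05069853643366991 t 3.2667
```

{"op": "jog_arm", "data": {"slide": [[0, 0, -20], [0, 0, -60], [0, 0, -100], [0, 0, -140], [0, 0, -180], [0, 0, -220], [0, 0, -240], [0, 0, -240], [0, 0, -240]], "angular": [[0, 0, 0], [0, 0, 0], [0, 0, 0], [0, 0, 0], [0, 0, 0], [0, 0, 0], [0, 0, 0], [0, 0, 0], [0, 0, 0]], "fingers": [-1, -1, -1, -1, -1, -1, -1, -1, -1]}}

```text
time_s: 4.02
tcp_pos: [0.3889, 0.3489, 0.2497]
orientation: [0.0, 0.717, 0.697, 0.001]
force: [0.9, -1.0, -0.5]
finger_gap: 0.0508
grasp_force: 62.9
```

Run:
```python
from h import *
go(press(.05),.25,79.5)
f=cams.grab_frame("scene")[:,:,::-1];s=arm.read_state();print(s["force"],s["grasp_force"])
u,v=proj("scene",s["tcp_pos"]).astype(int);print(u,v)
x0,y0=max(0,u-60),max(0,v-60);cv2.imwrite("pics/g1.png",cv2.resize(f[y0:v+50,x0:u+60],None,fx=5,fy=5))
```

```text
slide [-3.242e+02  1.883e+02 -3.000e-01] ang [  0.1   0.  -81.2] rows 11.3 tcp [0.3889 0.3489 0.2497] F [ 0.9 -1.  -0.5] gap 0.05082883554028632 t 4.0167
[ 0.01950771 -0.70197232 -2.19610796] 62.93104648590088
384 169
```

View pics/g1.png

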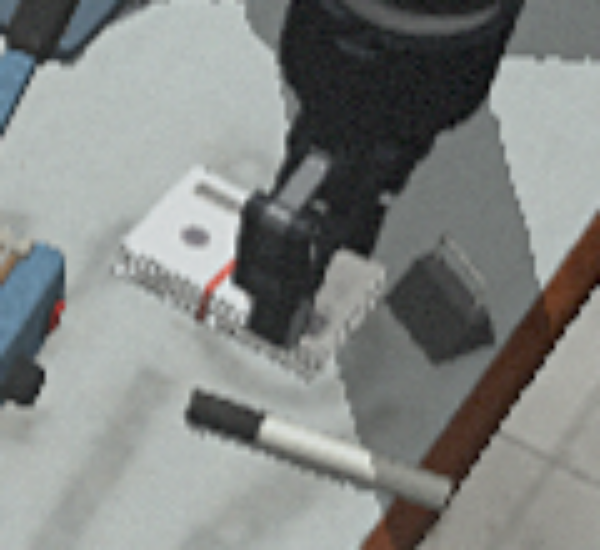

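The pack is held level and square between the fingers, gripped at the end away from the robot's press side. Next is the move to above the press, short of the head.

```bash
python3 -c "
from h import *
go(press(.004),.25,79.5)"
```

```text
slide [-316.6  143.6   -2.1] ang [ -0.1  -0.  -81.2] rows 11.3 tcp [0.3882 0.3484 0.2478] F [ 0.  -0.7 -2.2] gap 0.05080957376440437 t 4.0667
```

{"op": "jog_arm", "data": {"slide": [[-26, 12, 0], [-53, 24, 0], [-79, 36, 0], [-106, 48, 0], [-132, 60, 0], [-158, 72, 0], [-185, 84, 0], [-211, 96, 0], [-238, 108, 0], [-264, 120, 0], [-290, 132, 0], [-317, 144, 0], [-317, 144, 0], [-317, 144, 0], [-317, 144, 0]], "angular": [[0, 0, -6.8], [0, 0, -13.5], [0, 0, -20.3], [0, 0, -27], [0, 0, -33.8], [0, 0, -40.6], [0, 0, -47.4], [0, 0, -54.1], [0, 0, -60.9], [0, 0, -67.7], [0, 0, -74.4], [0, 0, -81.2], [0, 0, -81.2], [0, 0, -81.2], [0, 0, -81.2]], "fingers": [-1, -1, -1, -1, -1, -1, -1, -1, -1, -1, -1, -1, -1, -1, -1]}}

```text
time_s: 5.32
tcp_pos: [0.5217, 0.0277, 0.2465]
orientation: [-0.003, 0.092, 0.996, 0.0]
force: [-1.1, 0.8, -1.2]
finger_gap: 0.051
grasp_force: 62.9
```

Run:
```python
from h import *
go(press(.004),.081,79.5)
for n in("top","scene"):
    f=cams.grab_frame(n)[:,:,::-1]
    u,v=proj(n,np.array(arm.read_state()["tcp_pos"])+[.02,0,0]).astype(int);print(n,u,v)
    c=cv2.resize(f[v-50:v+50,u-50:u+50],None,fx=4,fy=4,interpolation=2)
    o=np.hstack([o,c]) if n=="scene" else c
cv2.imwrite("pics/g2.png",o)
```

```text
slide [ -1.6   0.2 165.5] ang [-0.  -0.3 -0.1] rows 4.0 tcp [0.5217 0.0277 0.2465] F [-1.1  0.8 -1.2] gap 0.050977508063511555 t 5.3167
top 307 160
scene 213 144
```

View pics/g2.png

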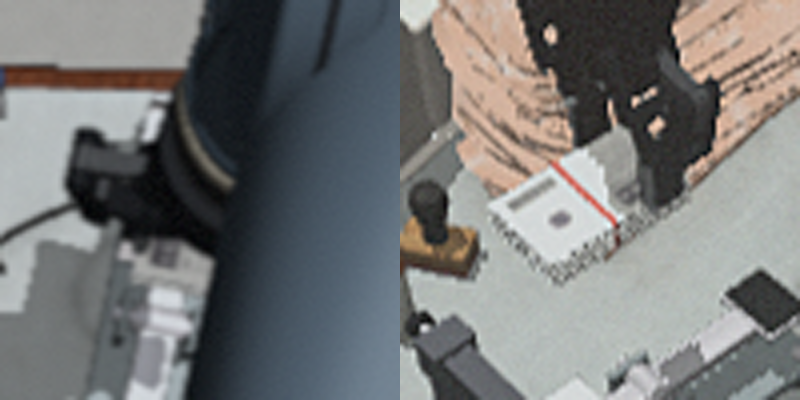

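The right half of the picture shows the pack held level, with its far top corners at about (489,201) and (555,270) and the red band in the middle. I'll check those corners against the press frame.

Run:
```python
from h import *
for p in((489,201),(555,270),(640,212),):
    w=ray("scene",163+(p[0]-400)/4-.4,94+p[1]/4-.4,.257)[:2]-HOME;print((w@PX+.081).round(4),(w@PY).round(4))
```

```text
0.0713 -0.0292
0.0756 0.0313
0.0185 0.03
```

{"op": "jog_arm", "data": {"slide": [[0, 0, 35], [0, 0, 75], [0, 0, 115], [-1, 0, 145], [-1, 0, 158], [-1, 0, 163], [-1, 0, 166], [-1, 0, 166], [-1, 0, 166]], "angular": [[0, 0, 0], [0, 0, 0], [0, 0, 0], [0, 0, 0], [0, 0, 0], [0, 0, 0], [0, 0, 0], [0, 0, 0], [0, 0, 0]], "fingers": [-1, -1, -1, -1, -1, -1, -1, -1, -1]}}

```text
time_s: 6.17
tcp_pos: [0.5254, 0.0276, 0.0852]
orientation: [0.002, 0.091, 0.996, 0.0]
force: [-0.1, 0.5, -1.2]
finger_gap: 0.0506
grasp_force: 62.9
```

Run:
```python
from h import *
s=arm.read_state();print(s["force"],s["orientation"])
go(press(.050),.080,79.5)
```

```text
[-0.12527247  0.49974606 -1.21109282] [1.63162090e-03 9.09440087e-02 9.95854670e-01 4.31993117e-05]
slide [-43.   -0.5   5.3] ang [0.  0.2 0.1] rows 1.0 tcp [0.5254 0.0276 0.0852] F [-0.1  0.5 -1.2] gap 0.050590504249725686 t 6.1667
```

{"op": "jog_arm", "data": {"slide": [[0, 0, 0], [0, 0, 0]], "angular": [[0, 0, 0], [0, 0, 0]], "fingers": [-1, -1]}}

```text
time_s: 6.33
tcp_pos: [0.5255, 0.0273, 0.0852]
orientation: [0.002, 0.091, 0.996, 0.0]
force: [-0.5, 0.2, -1.1]
finger_gap: 0.0509
grasp_force: 62.9
```

Run:
```python
from h import *
go(press(.050),.080,79.5)
```

```text
slide [-42.9  -0.2   5.3] ang [0.  0.2 0. ] rows 1.0 tcp [0.5255 0.0273 0.0852] F [-0.5  0.2 -1.1] gap 0.05086322554901087 t 6.3333
```

{"op": "jog_arm", "data": {"slide": [[0, 0, 3], [-4, 0, 5], [-10, 0, 5], [-16, 0, 5], [-22, 0, 5], [-28, 0, 5], [-34, 0, 5], [-34, 0, 5], [-34, 0, 5]], "angular": [[0, 0, 0], [0, 0, 0], [0, 0, 0], [0, 0, 0], [0, 0, 0], [0, 0, 0], [0, 0, 0], [0, 0, 0], [0, 0, 0]], "fingers": [-1, -1, -1, -1, -1, -1, -1, -1, -1]}}

```text
time_s: 7.08
tcp_pos: [0.5579, 0.021, 0.0782]
orientation: [-0.0, 0.091, 0.996, 0.0]
force: [0.2, 0.3, -1.4]
finger_gap: 0.051
grasp_force: 62.9
```

Run:
```python
from h import *
go(press(.055),.078,79.5)
f=cams.grab_frame("scene")[:,:,::-1];cv2.imwrite("pics/g3.png",cv2.resize(f[130:250,150:283],None,fx=5,fy=5,interpolation=2))
```

```text
slide [-14.9   0.1   0.2] ang [-0. -0.  0.] rows 0.4 tcp [0.5579 0.021  0.0782] F [ 0.2  0.3 -1.4] gap 0.05096389486460984 t 7.0833
```

View pics/g3.png

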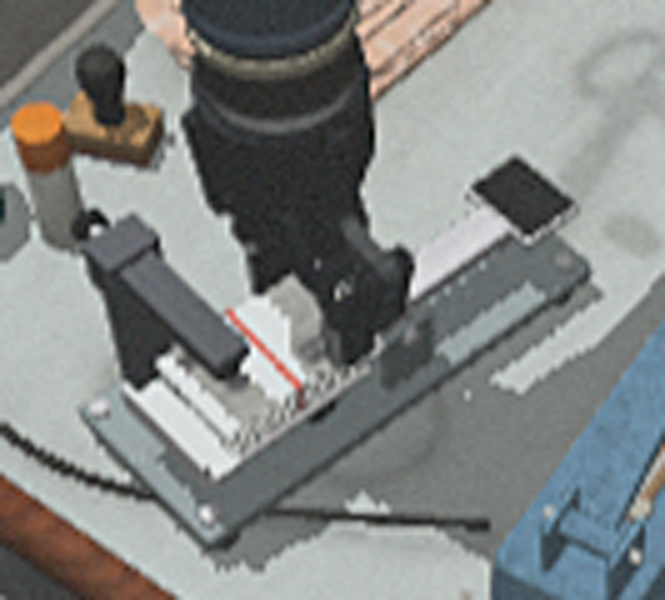

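The pack lies straight on the tray under the head, its far end about 15 mm short of the fence, with the paddle free at (520,195). I'll go on slowly, feeling for the fence.

{"op": "jog_arm", "data": {"slide": [[-3, 0, 0], [-6, 0, 0], [-9, 0, 0], [-11, 0, 0], [-11, 0, 0]], "angular": [[0, 0, 0], [0, 0, 0], [0, 0, 0], [0, 0, 0], [0, 0, 0]], "fingers": [-1, -1, -1, -1, -1]}}

```text
time_s: 7.55
tcp_pos: [0.5689, 0.0191, 0.0783]
orientation: [0.0, 0.091, 0.996, 0.0]
force: [-0.6, -0.3, -1.3]
finger_gap: 0.0508
grasp_force: 62.9
```

{"op": "jog_arm", "data": {"slide": [[-1, 0, 0], [-2, 0, 0], [-2, 0, 0]], "angular": [[0, 0, 0], [0, 0, 0], [0, 0, 0]], "fingers": [-1, -1, -1]}}

```text
time_s: 7.8
tcp_pos: [0.5705, 0.0188, 0.0783]
orientation: [0.0, 0.091, 0.996, 0.0]
force: [0.9, -0.1, -1.0]
finger_gap: 0.0508
grasp_force: 62.9
```

{"op": "jog_arm", "data": {"slide": [[-1, 0, 0], [-1, 0, 0]], "angular": [[0, 0, 0], [0, 0, 0]], "fingers": [-1, -1]}}

```text
time_s: 7.97
tcp_pos: [0.5715, 0.0186, 0.0783]
orientation: [0.0, 0.091, 0.996, -0.0]
force: [-0.6, 0.1, -1.1]
finger_gap: 0.0508
grasp_force: 62.9
```

{"op": "jog_arm", "data": {"slide": [[-1, 0, 0], [-1, 0, 0]], "angular": [[0, 0, 0], [0, 0, 0]], "fingers": [-1, -1]}}

```text
time_s: 8.13
tcp_pos: [0.5725, 0.0184, 0.0783]
orientation: [0.0, 0.091, 0.996, -0.0]
force: [-0.4, -0.9, -2.3]
finger_gap: 0.0506
grasp_force: 62.9
```

{"op": "jog_arm", "data": {"slide": [[-1, 0, 0], [-1, 0, 0]], "angular": [[0, 0, 0], [0, 0, 0]], "fingers": [-1, -1]}}

```text
time_s: 8.3
tcp_pos: [0.5735, 0.0182, 0.0784]
orientation: [0.0, 0.091, 0.996, -0.0]
force: [0.2, 0.1, -2.1]
finger_gap: 0.0507
grasp_force: 62.9
```

{"op": "jog_arm", "data": {"slide": [[-1, 0, 0], [-1, 0, 0]], "angular": [[0, 0, 0], [0, 0, 0]], "fingers": [-1, -1]}}

```text
time_s: 8.47
tcp_pos: [0.5736, 0.0182, 0.078]
orientation: [-0.001, 0.091, 0.996, 0.0]
force: [-2.0, 0.6, -1.3]
finger_gap: 0.0509
grasp_force: 63.0
```

{"op": "jog_arm", "data": {"slide": [[-1, 0, 0], [-1, 0, 0]], "angular": [[0, 0, 0], [0, 0, 0]], "fingers": [-1, -1]}}

```text
time_s: 8.63
tcp_pos: [0.5736, 0.0181, 0.0779]
orientation: [-0.002, 0.091, 0.996, 0.0]
force: [-5.6, -0.1, 1.7]
finger_gap: 0.051
grasp_force: 63.2
```

The fence is met: the TCP has stopped and about 5 N shows on x. I'll lower a hair, release and lift.

{"op": "jog_arm", "data": {"slide": [[0, 0, 1], [0, 0, 1]], "angular": [[0, 0, 0], [0, 0, 0]], "fingers": [-1, -1]}}

```text
time_s: 8.8
tcp_pos: [0.5737, 0.0181, 0.0778]
orientation: [-0.002, 0.091, 0.996, -0.0]
force: [-7.2, 0.5, 4.9]
finger_gap: 0.0508
grasp_force: 63.5
```

{"op": "jog_arm", "data": {"slide": [[0, 0, 0], [0, 0, 0], [0, 0, 0], [0, 0, 0], [0, 0, 0], [0, 0, 0]], "angular": [[0, 0, 0], [0, 0, 0], [0, 0, 0], [0, 0, 0], [0, 0, 0], [0, 0, 0]], "fingers": [0.8, 0.8, 0.8, 0.8, 0.8, 0.8]}}

```text
time_s: 9.3
tcp_pos: [0.5756, 0.0178, 0.0775]
orientation: [0.0, 0.091, 0.996, -0.0]
force: [0.6, 0.6, 0.3]
finger_gap: 0.077
grasp_force: 0.0
```

{"op": "jog_arm", "data": {"slide": [[0, 0, -10], [0, 0, -40], [0, 0, -80], [0, 0, -80]], "angular": [[0, 0, 0], [0, 0, 0], [0, 0, 0], [0, 0, 0]], "fingers": [0.8, 0.8, 0.8, 0.8]}}

```text
time_s: 9.63
tcp_pos: [0.5798, 0.0175, 0.1669]
orientation: [0.007, 0.091, 0.996, 0.0]
force: [1.4, 0.0, 1.0]
finger_gap: 0.0768
grasp_force: 0.0
```

Run:
```python
from h import *
f=cams.grab_frame("scene")[:,:,::-1];cv2.imwrite("pics/g4.png",cv2.resize(f[150:250,150:283],None,fx=6,fy=6,interpolation=2))
go(PAD,.158,79.5)
```

```text
slide [156.7  -0.3   4.4] ang [0.1 0.7 0. ] rows 3.8 tcp [0.5791 0.0176 0.1643] F [-0.7 -0.5  0.5] gap 0.07676551314881924 t 9.6833
```

View pics/g4.png

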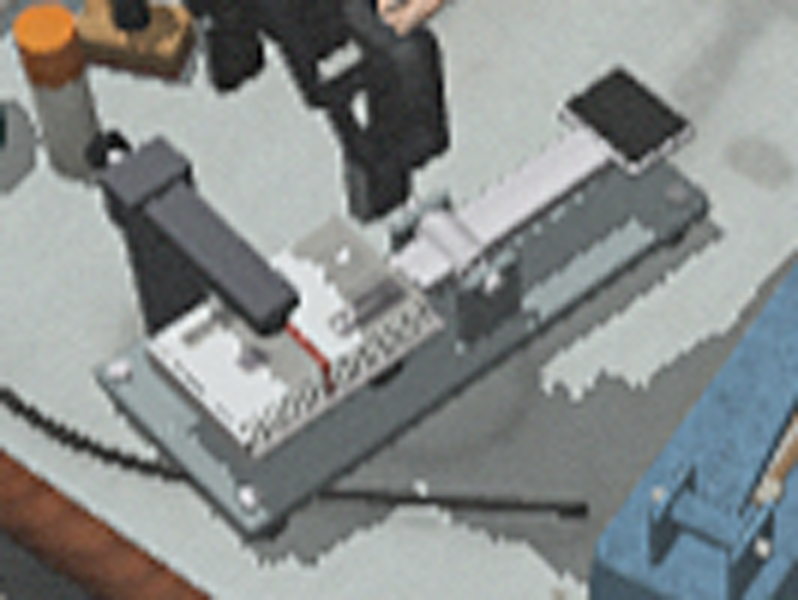

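The pack lies square and home against the fence, its far corners at (150,345) and (250,450), and the fingers are clear. Next I'll shut the fingers and go over the paddle.

{"op": "jog_arm", "data": {"slide": [[20, 0, 4], [55, 0, 4], [90, 0, 4], [125, 0, 4], [157, 0, 15], [157, 0, 50], [157, 0, 60], [157, 0, 60], [157, 0, 60]], "angular": [[0, 0, 0], [0, 0, 0], [0, 0, 0], [0, 0, 0], [0, 0, 0], [0, 0, 0], [0, 0, 0], [0, 0, 0], [0, 0, 0]], "fingers": [-1, -1, -1, -1, -1, -1, -1, -1, -1]}}

```text
time_s: 10.43
tcp_pos: [0.4208, 0.0463, 0.097]
orientation: [-0.001, 0.091, 0.996, -0.0]
force: [-0.5, -0.6, 0.5]
finger_gap: -0.0001
grasp_force: 0.0
```

Run:
```python
from h import *
go(PAD,.070,79.5)
```

```text
slide [-4.4  0.3 27. ] ang [-0.  -0.1  0. ] rows 0.7 tcp [0.4208 0.0463 0.097 ] F [-0.5 -0.6  0.5] gap -0.00011709965916705534 t 10.4333
```

{"op": "jog_arm", "data": {"slide": [[-4, 0, 12], [-4, 0, 22], [-4, 0, 26], [-4, 0, 26], [-4, 0, 26]], "angular": [[0, 0, 0], [0, 0, 0], [0, 0, 0], [0, 0, 0], [0, 0, 0]], "fingers": [-1, -1, -1, -1, -1]}}

```text
time_s: 10.85
tcp_pos: [0.425, 0.0456, 0.0715]
orientation: [-0.0, 0.091, 0.996, 0.0]
force: [0.2, 0.5, -1.1]
finger_gap: 0.0001
grasp_force: 0.0
```

{"op": "jog_arm", "data": {"slide": [[0, 0, 1], [0, 0, 2], [0, 0, 3], [0, 0, 3], [0, 0, 3]], "angular": [[0, 0, 0], [0, 0, 0], [0, 0, 0], [0, 0, 0], [0, 0, 0]], "fingers": [-1, -1, -1, -1, -1]}}

```text
time_s: 11.27
tcp_pos: [0.4248, 0.0457, 0.0684]
orientation: [0.0, 0.091, 0.996, -0.0]
force: [0.4, 0.2, -0.2]
finger_gap: -0.0
grasp_force: 0.0
```

{"op": "jog_arm", "data": {"slide": [[0, 0, 1], [0, 0, 2], [0, 0, 2], [0, 0, 2]], "angular": [[0, 0, 0], [0, 0, 0], [0, 0, 0], [0, 0, 0]], "fingers": [-1, -1, -1, -1]}}

```text
time_s: 11.6
tcp_pos: [0.4249, 0.0457, 0.0669]
orientation: [0.0, 0.091, 0.996, 0.0]
force: [-1.7, 1.0, 3.9]
finger_gap: 0.0001
grasp_force: 2.5
```

{"op": "jog_arm", "data": {"slide": [[0, 0, 1], [0, 0, 2], [0, 0, 3], [0, 0, 3], [0, 0, 3]], "angular": [[0, 0, 0], [0, 0, 0], [0, 0, 0], [0, 0, 0], [0, 0, 0]], "fingers": [-1, -1, -1, -1, -1]}}

```text
time_s: 12.02
tcp_pos: [0.4246, 0.0458, 0.0636]
orientation: [-0.0, 0.091, 0.996, 0.0]
force: [-1.7, 0.4, 4.7]
finger_gap: 0.0002
grasp_force: 2.6
```

{"op": "jog_arm", "data": {"slide": [[0, 0, 1], [0, 0, 2], [0, 0, 2], [0, 0, 2]], "angular": [[0, 0, 0], [0, 0, 0], [0, 0, 0], [0, 0, 0]], "fingers": [-1, -1, -1, -1]}}

```text
time_s: 12.35
tcp_pos: [0.4245, 0.0458, 0.0613]
orientation: [-0.0, 0.091, 0.996, 0.0]
force: [-2.8, -0.1, 5.0]
finger_gap: 0.0003
grasp_force: 2.6
```

{"op": "jog_arm", "data": {"slide": [[0, 0, 1], [0, 0, 1], [0, 0, 1]], "angular": [[0, 0, 0], [0, 0, 0], [0, 0, 0]], "fingers": [-1, -1, -1]}}

```text
time_s: 12.6
tcp_pos: [0.4245, 0.0458, 0.0603]
orientation: [-0.0, 0.091, 0.996, 0.0]
force: [-3.6, 0.2, 4.0]
finger_gap: -0.0002
grasp_force: 2.6
```

{"op": "jog_arm", "data": {"slide": [[0, 0, 1], [0, 0, 1.5], [0, 0, 1.5]], "angular": [[0, 0, 0], [0, 0, 0], [0, 0, 0]], "fingers": [-1, -1, -1]}}

```text
time_s: 12.85
tcp_pos: [0.4245, 0.0458, 0.0587]
orientation: [-0.0, 0.091, 0.996, 0.0]
force: [-2.6, 1.0, 4.9]
finger_gap: 0.0002
grasp_force: 2.6
```

{"op": "jog_arm", "data": {"slide": [[0, 0, 1], [0, 0, 1.5], [0, 0, 1.5]], "angular": [[0, 0, 0], [0, 0, 0], [0, 0, 0]], "fingers": [-1, -1, -1]}}

```text
time_s: 13.1
tcp_pos: [0.4245, 0.0458, 0.0572]
orientation: [-0.0, 0.091, 0.996, 0.0]
force: [-3.5, 0.3, 4.5]
finger_gap: 0.0
grasp_force: 2.6
```

{"op": "jog_arm", "data": {"slide": [[0, 0, 1], [0, 0, 1.5], [0, 0, 1.5]], "angular": [[0, 0, 0], [0, 0, 0], [0, 0, 0]], "fingers": [-1, -1, -1]}}

```text
time_s: 13.35
tcp_pos: [0.4245, 0.0458, 0.0557]
orientation: [-0.0, 0.091, 0.996, 0.0]
force: [-3.2, 0.2, 4.7]
finger_gap: -0.0003
grasp_force: 2.6
```

{"op": "jog_arm", "data": {"slide": [[0, 0, 1], [0, 0, 1.5], [0, 0, 1.5]], "angular": [[0, 0, 0], [0, 0, 0], [0, 0, 0]], "fingers": [-1, -1, -1]}}

```text
time_s: 13.6
tcp_pos: [0.4246, 0.0458, 0.0542]
orientation: [-0.0, 0.091, 0.996, 0.0]
force: [-2.8, 0.0, 4.8]
finger_gap: -0.0001
grasp_force: 2.6
```

{"op": "jog_arm", "data": {"slide": [[0, 0, 1], [0, 0, 1.5], [0, 0, 1.5]], "angular": [[0, 0, 0], [0, 0, 0], [0, 0, 0]], "fingers": [-1, -1, -1]}}

```text
time_s: 13.85
tcp_pos: [0.4247, 0.0458, 0.0527]
orientation: [-0.0, 0.091, 0.996, 0.0]
force: [-4.2, 0.5, 4.6]
finger_gap: 0.0
grasp_force: 2.6
```

{"op": "jog_arm", "data": {"slide": [[0, 0, 1], [0, 0, 1], [0, 0, 1]], "angular": [[0, 0, 0], [0, 0, 0], [0, 0, 0]], "fingers": [-1, -1, -1]}}

```text
time_s: 14.1
tcp_pos: [0.4247, 0.0457, 0.0517]
orientation: [-0.0, 0.091, 0.996, 0.0]
force: [-3.4, 1.1, 4.8]
finger_gap: -0.0
grasp_force: 2.6
```

{"op": "jog_arm", "data": {"slide": [[0, 0, 1], [0, 0, 1.5], [0, 0, 1.5]], "angular": [[0, 0, 0], [0, 0, 0], [0, 0, 0]], "fingers": [-1, -1, -1]}}

```text
time_s: 14.35
tcp_pos: [0.4248, 0.0457, 0.0505]
orientation: [-0.0, 0.091, 0.996, 0.0]
force: [-3.9, 0.8, 4.5]
finger_gap: -0.0001
grasp_force: 3.2
```

{"op": "jog_arm", "data": {"slide": [[0, 0, 1], [0, 0, 1], [0, 0, 1]], "angular": [[0, 0, 0], [0, 0, 0], [0, 0, 0]], "fingers": [-1, -1, -1]}}

```text
time_s: 14.6
tcp_pos: [0.4249, 0.0457, 0.0501]
orientation: [0.0, 0.091, 0.996, 0.0]
force: [-4.8, 1.2, 8.4]
finger_gap: 0.0001
grasp_force: 4.6
```

{"op": "jog_arm", "data": {"slide": [[0, 0, 1], [0, 0, 1], [0, 0, 1]], "angular": [[0, 0, 0], [0, 0, 0], [0, 0, 0]], "fingers": [-1, -1, -1]}}

```text
time_s: 14.85
tcp_pos: [0.4249, 0.0457, 0.0496]
orientation: [0.0, 0.091, 0.996, -0.0]
force: [-5.8, 0.2, 10.7]
finger_gap: 0.0
grasp_force: 6.2
```

{"op": "jog_arm", "data": {"slide": [[0, 0, 1], [0, 0, 1], [0, 0, 1]], "angular": [[0, 0, 0], [0, 0, 0], [0, 0, 0]], "fingers": [-1, -1, -1]}}

```text
time_s: 15.1
tcp_pos: [0.425, 0.0457, 0.0493]
orientation: [0.0, 0.091, 0.996, -0.0]
force: [-7.8, 1.1, 15.2]
finger_gap: 0.0
grasp_force: 7.9
```

{"op": "jog_arm", "data": {"slide": [[0, 0, 0.5], [0, 0, 0.8], [0, 0, 0.8], [0, 0, 0.8]], "angular": [[0, 0, 0], [0, 0, 0], [0, 0, 0], [0, 0, 0]], "fingers": [-1, -1, -1, -1]}}

```text
time_s: 15.43
tcp_pos: [0.425, 0.0457, 0.0491]
orientation: [0.0, 0.091, 0.996, -0.0]
force: [-8.3, 0.4, 17.2]
finger_gap: -0.0002
grasp_force: 9.4
```

{"op": "jog_arm", "data": {"slide": [[0, 0, 0], [0, 0, 0], [0, 0, 0]], "angular": [[0, 0, 0], [0, 0, 0], [0, 0, 0]], "fingers": [-1, -1, -1]}}

```text
time_s: 15.68
tcp_pos: [0.425, 0.0457, 0.0491]
orientation: [0.0, 0.091, 0.996, -0.0]
force: [-9.4, 0.8, 17.9]
finger_gap: 0.0003
grasp_force: 9.4
```

Fz is 17.5 N less about 4.7 N to move the lever, so the squeeze is about 12.8 N. I'll hold that for over two seconds.

{"op": "jog_arm", "data": {"slide": [[0, 0, 0], [0, 0, 0], [0, 0, 0], [0, 0, 0], [0, 0, 0], [0, 0, 0], [0, 0, 0], [0, 0, 0], [0, 0, 0], [0, 0, 0], [0, 0, 0], [0, 0, 0]], "angular": [[0, 0, 0], [0, 0, 0], [0, 0, 0], [0, 0, 0], [0, 0, 0], [0, 0, 0], [0, 0, 0], [0, 0, 0], [0, 0, 0], [0, 0, 0], [0, 0, 0], [0, 0, 0]], "fingers": [-1, -1, -1, -1, -1, -1, -1, -1, -1, -1, -1, -1]}}

```text
time_s: 16.68
tcp_pos: [0.425, 0.0457, 0.0491]
orientation: [0.0, 0.091, 0.996, -0.0]
force: [-8.9, -0.2, 17.1]
finger_gap: 0.0003
grasp_force: 9.4
```

{"op": "jog_arm", "data": {"slide": [[0, 0, 0], [0, 0, 0], [0, 0, 0], [0, 0, 0], [0, 0, 0], [0, 0, 0], [0, 0, 0], [0, 0, 0], [0, 0, 0], [0, 0, 0], [0, 0, 0], [0, 0, 0]], "angular": [[0, 0, 0], [0, 0, 0], [0, 0, 0], [0, 0, 0], [0, 0, 0], [0, 0, 0], [0, 0, 0], [0, 0, 0], [0, 0, 0], [0, 0, 0], [0, 0, 0], [0, 0, 0]], "fingers": [-1, -1, -1, -1, -1, -1, -1, -1, -1, -1, -1, -1]}}

```text
time_s: 17.68
tcp_pos: [0.425, 0.0457, 0.0491]
orientation: [0.0, 0.091, 0.996, -0.0]
force: [-9.1, 0.9, 17.6]
finger_gap: -0.0
grasp_force: 9.4
```

Held over 2 s. Now I'll let the tray down gently.

{"op": "jog_arm", "data": {"slide": [[0, 0, -1], [0, 0, -2], [0, 0, -3], [0, 0, -4], [0, 0, -5], [0, 0, -6], [0, 0, -7], [0, 0, -8], [0, 0, -9], [0, 0, -10], [0, 0, -11], [0, 0, -12], [0, 0, -13], [0, 0, -14], [0, 0, -15], [0, 0, -16], [0, 0, -17], [0, 0, -18], [0, 0, -19], [0, 0, -20]], "angular": [[0, 0, 0], [0, 0, 0], [0, 0, 0], [0, 0, 0], [0, 0, 0], [0, 0, 0], [0, 0, 0], [0, 0, 0], [0, 0, 0], [0, 0, 0], [0, 0, 0], [0, 0, 0], [0, 0, 0], [0, 0, 0], [0, 0, 0], [0, 0, 0], [0, 0, 0], [0, 0, 0], [0, 0, 0], [0, 0, 0]], "fingers": [-1, -1, -1, -1, -1, -1, -1, -1, -1, -1, -1, -1, -1, -1, -1, -1, -1, -1, -1, -1]}}

```text
time_s: 19.35
tcp_pos: [0.4252, 0.0457, 0.0668]
orientation: [0.0, 0.091, 0.996, -0.0]
force: [-2.9, -0.4, 5.1]
finger_gap: -0.0001
grasp_force: 2.1
```

{"op": "jog_arm", "data": {"slide": [[0, 0, -1], [0, 0, -2], [0, 0, -3], [0, 0, -4], [0, 0, -6], [0, 0, -20], [0, 0, -50], [0, 0, -90], [0, 0, -90], [0, 0, -90]], "angular": [[0, 0, 0], [0, 0, 0], [0, 0, 0], [0, 0, 0], [0, 0, 0], [0, 0, 0], [0, 0, 0], [0, 0, 0], [0, 0, 0], [0, 0, 0]], "fingers": [-1, -1, -1, -1, -1, -1, -1, -1, -1, -1]}}

```text
time_s: 20.18
tcp_pos: [0.4274, 0.0455, 0.1597]
orientation: [0.004, 0.091, 0.996, 0.0]
force: [-0.0, -0.5, -0.7]
finger_gap: 0.0002
grasp_force: 0.0
```

Run:
```python
from h import *
f=cams.grab_frame("scene")[:,:,::-1];cv2.imwrite("pics/g5.png",cv2.resize(f[150:250,150:283],None,fx=6,fy=6,interpolation=2))
print(arm.read_state()["time_s"])
```

```text
20.2333
```

View pics/g5.png

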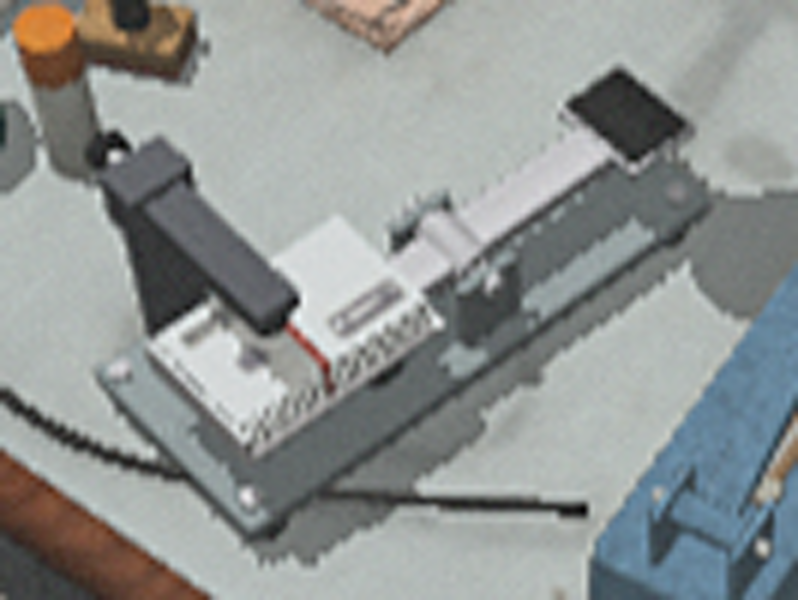

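The tray is down and level, and the pack sits exactly as before, with its far edge at the fence (150,345)-(250,450). The arm is clear, so I'm handing in.

```bash
python3 -c "
from cell import workorder
print(workorder.job_done())"
```

```text
the job is handed in; nothing more can be done
None
```

I laid the smaller (red-banded) pack home on the press tray, squeezed it with an estimated 12–13 N for over two seconds, and let the tray back down with the pack still home; the larger pack was never touched, and I handed the job in at about 20 s with no verdict returned.

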